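# Take the squeeze-and-turn cap off the green vitamin tub

### The job

Open the green vitamin tub: squeeze the two orange tabs of its cap inward, turn the cap anticlockwise (seen from above) about an eighth of a turn while squeezing, and lift it off. Set the cap down gently, right way up, in the middle of the round cork trivet and let go. Leave the blue tub where it stands.

Things in the scene. Friction and masses are not known exactly. Their poses are not given: they have to be found in the camera images.
- cap_mid (a point): Centre of the green tub's loose cap, level with mid-tab: white, 50 mm across, 36 high, 70 g, underside 25 mm below, top 11 above; z up. Two orange tabs (22 x 22 mm) stick out at its +x and -x: 67 mm over both at rest, 54 squeezed. Each slides in 6.5 mm on a spring (4 to 10 N); a 20 to 30 N pinch holds both in. With both in by 5 mm it turns anticlockwise, is free from 35 degrees, stops at 60.
- green_neck (a point): Centre of the green tub's shoulder at the foot of its neck, 85 mm above the surface; x along the tabs' line while locked. Tub fixed in a screwed-down wooden collar (100 x 100 x 18 mm); 72 mm across, tapering between 66 and 78 mm height to 44 mm. The closed cap's underside is 1 mm above this point; the neck reaches 29 mm above it, inside the cap: lift the turned cap straight up by 40 mm.
- trivet_top (a point): Centre of the upper face of the round cork trivet, 130 mm across, 8 mm thick, fixed to the work surface; z up.
- blue_mid (a point): Centre, 61 mm up, of the look-alike blue tub, loose, 0.45 kg, 72 mm across, 122 mm high to the top of its white cap with two orange tabs. To be left alone.
Things that resemble listed ones, but are neither listed nor needed, are in the scene too. Leave any purple, red or turquoise look-alike of the part that bears green_neck alone.

How it is judged:
On the way:
1. the cap, still down on its neck, has been turned at least 30 degrees (angle between the x axis of cap_mid and the x axis of green_neck, either way round above 0.52 rad and horizontal distance between cap_mid and green_neck below 0.006 m and z of cap_mid in the frame of green_neck below 0.031 m), for 0.05 s.
At the end, for the whole second after the job is handed in: The cap rests on the cork trivet, its centre within 25 mm of the trivet's, its underside on the cork (within 4 mm), right way up (within 10 degrees), still and released; the blue tub has not been moved by more than 20 mm (horizontal distance between cap_mid and trivet_top below 0.025 m and z of cap_mid in the frame of trivet_top between 0.021 and 0.029 m and angle between cap_mid's own z axis and vertical below 0.17 rad and linear speed of cap below 0.02 m/s); the robot touches nothing.
It fails at once if the blue tub was moved more than 20 mm or tipped (distance of blue_mid from where it was at the start of the episode above 0.02 m or angle between blue_mid's own z axis and vertical above 0.3 rad).
It fails at once if the cap was dropped or slammed on the trivet (faster than 0.6 m/s just above it) (horizontal distance between cap_mid and trivet_top below 0.07 m and z of cap_mid in the frame of trivet_top below 0.045 m and linear speed of cap above 0.6 m/s).
It also fails if it takes over 54 s, if anything falls off the work surface, if the arm or the gripper's body presses on something with over 40 N, if the wrist force passes 120 N, or if a joint passes its speed limit or range.

### The arm

A 6-joint arm with a two-finger parallel gripper is mounted at the origin on the work surface. World frame = base frame: x ahead of the robot, y to its left, z up, the work surface at z = 0. Lengths are in m, angles in rad, forces in N, time in s.
With the tool pointing down it reaches from about 0.3 to 0.775 m from the base axis. Payload 14.6 kg.
Tool frame: the origin (TCP) lies at the very end of the fingers, on their centre line; the grasp point (between the pads) lies 19 mm behind it (pinch_z is the distance from the TCP to the grasp point, in m); z points along the fingers, y is the direction in which the jaws open and shut (so a half turn about z gives the same grasp; the last joint's range is limited). The gripper opens to 94 mm and grips with 3 to 60 N. Pads are 16 mm wide; open, the fingers measure 119 mm over their backs; the gripper's body (75 mm by 177 mm) begins 78 mm behind the grasp point.
Start: joints at [-1.168, 0.3, 1.521, -0, 1.321, -0.067], TCP at [0.249, -0.49, 0.205] pointing down, gripper open.
Joint ranges: [-3.03, 3.03], [-0.79, 2.21], [0.23, 2.52], [-1.04, 4.18], [0, 3.07], [-2.55, 2.55]. Speed limits (rad/s): [2.22, 2.22, 2.57, 3.14, 3.14, 3.14].

### API

Orientations are given as [roll, pitch, yaw] about the fixed x, y, z axes, in that order (R = Rz(yaw) Ry(pitch) Rx(roll)).
In Python, from station import get_obs, camera, hand_in, pinch_z gives the robot as it stands.
- The arm moves only by the tool servo_tool, never from a script. Its argument "moves" is a list that holds one entry, the list of rows, each a list of 7 numbers: the turn, a rotation vector about the tool's x, y, z normalised to -1 to 1, where 1 is pi/2 rad, then the shift along the tool's x, y, z normalised to -1 to 1, where 1 is 500 mm, then the closure, from 0 (fully open) to 1 (shut). In form: [[[rx, ry, rz, x, y, z, hand], ...]]. A call has 1 to 12 rows; each row is the pose to reach, as a shift and turn from the pose measured when the call began, along the tool's axes at that moment; what a row does not reach only later rows make up. A row lasts 1/12 s, in which the tool goes at most 41.7 mm and 7.16 degrees, less where a joint would pass 70% of its speed; a pose out of reach is approached as far as the arm can. A call with a number of a shift or a turn outside -1 to 1 is refused whole. A call with a gripper value outside its range is refused whole. The fingers move at their own pace and stop on an object; "squeeze" is the grip in N (left out, the last holds). Time passes only in rows, so rows that repeat a pose let the fingers close. It gives the time, the measured TCP pose, the force and the opening at its end, in the units of the state.
- get_obs(): the state, without advancing time (a new reading comes with each control period).
- camera(name): name is "scene" or "top"; returns a dict with "color" (480x640x3 uint8, red, green, blue), "intrinsics" (3x3 intrinsics, pixels), "distortion" ([k1, k2, p1, p2, k3] as OpenCV has them; the pictures are not rectified), "rvec" (rotation vector, rad) and "tvec" (3), from world to camera coordinates, as OpenCV has them. Camera axes: x right, y down, z forward; pixel columns grow to the right and rows downward; lengths in m; the calibration is good to about 2 mm. A picture is of the moment at which its call begins. There is no depth.
- hand_in(): hands the job in, once; it reports no verdict.
The state is a dict: "time_s": time; "qpos": joint angles; "joint_vel": joint speeds; "tau": joint torques, N m; "ee_pos": TCP position; "eef_rot": TCP orientation; "force": force on the tool from outside, world axes, zero at the start; "moment": the same for the moment, N m; "grip_width": finger opening in m.
Only numpy, scipy, OpenCV 4.12 (cv2) and the standard library are available. Lean on these libraries where they do the work, as an engineer would, in place of code of your own. Each camera call takes 0.05 s, during which the arm holds its last target.

## Working session

There is one attempt and no reset: what is moved stays moved. The work goes in short steps, Python scripts to look and compute and a tool call to move; the robot and the scene stay as the last step left them, time stands still between calls to the robot, and variables do not carry over. Pictures are saved under pics/ and viewed, and the job is handed in when it is done.

Besides the shell and the picture viewer there is one more tool, called by a JSON object that holds its "op" and its "data". servo_tool: Moves the arm, as the interface text tells. Scaled input: -1 to 1 covers 500 mm each way for a shift and pi/2 rad each way for a turn. Its arguments: {"type":"object","properties":{"moves":{"type":"array"},"squeeze":{"type":"number"}},"required":["moves"]}

```bash
ls; mkdir -p pics
python3 - <<'E'
from station import get_obs, camera, pinch_z
import cv2,pickle
print(get_obs(), pinch_z)
d={}
for n in("scene","top"):
    c=camera(n); d[n]=c; cv2.imwrite(f"pics/{n}0.png",c["color"][:,:,::-1])
    print(n,c["intrinsics"],c["distortion"],c["rvec"],c["tvec"])
pickle.dump(d,open("c0.pkl","wb"))
E
```

```text
pics
{'time_s': 0.0, 'qpos': array([-1.16759839e+00,  3.00507160e-01,  1.52154844e+00, -6.29937875e-06,
        1.32069001e+00, -6.65776557e-02]), 'joint_vel': array([-2.51498391e-04, -2.34547766e-03,  1.40319745e-04,  1.67166309e-04,
        8.92922162e-04, -7.46786210e-05]), 'tau': array([-1.04443534e-03, -5.31805229e+01, -3.52738488e+01,  7.07819802e-02,
        2.43476004e-02, -5.79041625e-05]), 'ee_pos': array([ 0.24888697, -0.49018685,  0.20488035]), 'eef_rot': array([-3.14044184e+00, -7.06168759e-05,  4.69777117e-01]), 'force': array([-0.83584004,  0.59336595,  0.19385772]), 'moment': array([ 0.03745922,  0.01239027, -0.02897951]), 'grip_width': 0.09431583902537996} 0.0188
scene [[573.60369448   0.         325.52582998]
 [  0.         573.60369448 239.50804028]
 [  0.           0.           1.        ]] [-0.00982483  0.          0.          0.          0.        ] [ 1.79326922  1.65466849 -0.7225026 ] [-0.10208168 -0.27952808  1.6656621 ]
top [[514.83371299   0.         317.26712956]
 [  0.         514.83371299 247.59805266]
 [  0.           0.           1.        ]] [-0.09227282  0.          0.          0.          0.        ] [ 2.2295837  -2.17006156  0.05074188] [0.05953    0.50515102 1.01809471]
```

View pics/scene0.png

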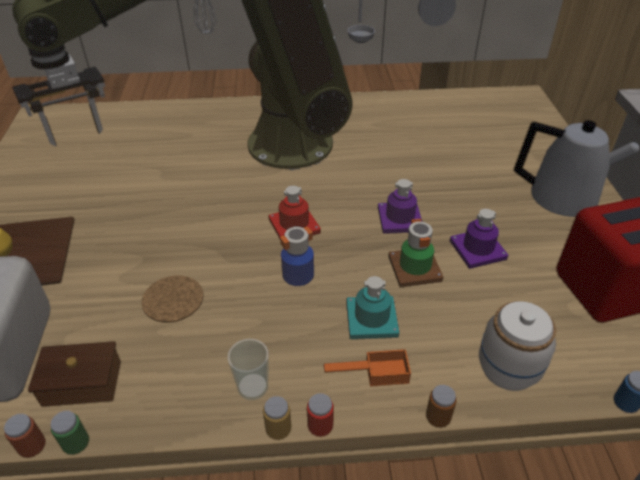

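View pics/top0.png

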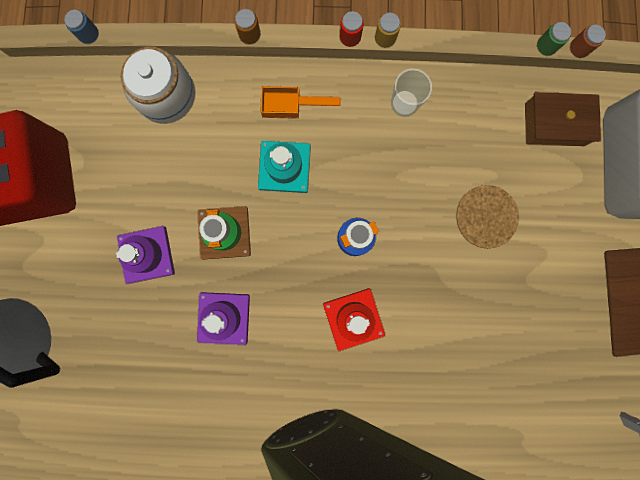

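The top view shows the green tub in its wooden collar with the cap at about (213,230) and orange tabs above and below it. The blue tub is at (358,236) and the trivet at (488,216). Next I'll measure these.

```bash
cat > h.py <<'E'
import numpy as np,cv2
def ray(c,uv):
    p=cv2.undistortPoints(np.array(uv,float).reshape(-1,1,2),c["intrinsics"],np.array(c["distortion"]))[:,0]
    R=cv2.Rodrigues(np.array(c["rvec"],float))[0]; t=np.array(c["tvec"]).ravel()
    o=-R.T@t; d=np.c_[p,np.ones(len(p))]@R
    return o,d
def plane(c,uv,z):
    o,d=ray(c,uv); return o+d*((z-o[2])/d[:,2])[:,None]
def proj(c,P):
    return cv2.projectPoints(np.array(P,float).reshape(-1,1,3),np.array(c["rvec"],float),np.array(c["tvec"],float),c["intrinsics"],np.array(c["distortion"]))[0][:,0]
E
python3 - <<'E'
import pickle,cv2,numpy as np
from h import *
d=pickle.load(open("c0.pkl","rb"))
for n,(x,y,w,h) in dict(top=(190,195,70,70),scene=(385,215,65,75)).items():
    im=d[n]["color"][:,:,::-1][y:y+h,x:x+w]
    cv2.imwrite(f"pics/{n}_z.png",cv2.resize(im,None,fx=8,fy=8,interpolation=cv2.INTER_NEAREST))
for n in d:
    im=d[n]["color"]; hsv=cv2.cvtColor(im,cv2.COLOR_RGB2HSV)
    m=cv2.inRange(hsv,(8,170,140),(18,255,255))
    k,l,s,c=cv2.connectedComponentsWithStats(m)
    for i in range(1,k):
        if s[i,4]>8: print(n,'orange',s[i],c[i],plane(d[n],c[i],0.122)[0].round(4))
    m=cv2.inRange(hsv,(0,0,90),(180,60,255))
    k,l,s,c=cv2.connectedComponentsWithStats(m)
    for i in range(1,k):
        if 60<s[i,4]<1500: print(n,'white',s[i],c[i].round(1),plane(d[n],c[i],0.122)[0].round(4))
E
```

```text
scene orange [306 227   6   6  17] [308.35294118 229.58823529] [0.5157 0.0247 0.122 ]
scene orange [281 236   6   6  19] [283.52631579 238.73684211] [ 0.5399 -0.0282  0.122 ]
scene orange [325 360  80  16 741] [371.5560054  366.82591093] [0.8666 0.1097 0.122 ]
scene white [351  30  19   6  86] [359.8  32.8] [-0.4676  0.2565  0.122 ]
scene white [65 54 10 13 65] [70.  61.1] [-0.3317 -0.6712  0.122 ]
scene white [620  88  20  25 276] [632.2  96.8] [0.0258 0.9727 0.122 ]
scene white [564 123  45  32 780] [587.8 137.1] [0.2183 0.7598 0.122 ]
scene white [393 179  23  17 176] [404.3 184.8] [0.379 0.254 0.122]
scene white [284 185  18  15 162] [292.9 190.5] [ 0.3799 -0.0026  0.122 ]
scene white [477 208  20  18 181] [487.1 214.3] [0.4972 0.4142 0.122 ]
scene white [408 221  25  17 245] [420.7 229.5] [0.5345 0.2605 0.122 ]
scene white [285 226  30  31 306] [297.7 236.2] [0.5344 0.0014 0.122 ]
scene white [346 276  54  59 357] [376.1 288.8] [0.6935 0.1426 0.122 ]
scene white [495 337  61  52 944] [529.9 357.1] [0.8691 0.3797 0.122 ]
scene white [624 370  16  19 161] [634.6 377.7] [0.923  0.5
[... 1338 characters left out ...]
587  25  19  18 269] [595.8  33.5] [ 0.9225 -0.4478  0.122 ]
top white [ 123   58   64   60 1038] [163.8 100.2] [0.7615 0.3621 0.122 ]
top white [ 392   69   40   47 1097] [411.2  92.7] [ 0.7868 -0.0909  0.122 ]
top white [270 146  22  22 304] [280.8 155.5] [0.6629 0.1435 0.122 ]
top white [199 215  28  27 591] [212.7 227.9] [0.5286 0.2617 0.122 ]
top white [346 221  28  28 579] [359.4 233.9] [ 0.5249 -0.0012  0.122 ]
top white [116 244  24  19 293] [127.1 252.8] [0.4798 0.4161 0.122 ]
top white [201 312  24  22 320] [212.8 323.1] [0.3588 0.2557 0.122 ]
top white [347 315  23  19 296] [357.6 324.3] [ 0.364 -0.002  0.122]
top white [620 417  20  18  96] [631.5 424.3] [ 0.187  -0.5169  0.122 ]
```

Run:
```python
import pickle,cv2,numpy as np
from h import *
d=pickle.load(open("c0.pkl","rb"))
for n,(u,v) in dict(top=(488,216),scene=(173,298)).items():
    im=d[n]["color"]; 
    print(im[v-2:v+3,u-2:u+3].reshape(-1,3)[:6], im[v,u+50])
```

```text
[[137 104  62]
 [133 101  59]
 [133 101  59]
 [134 102  57]
 [140 107  63]
 [136 104  61]] [161 136  90]
[[111  86  63]
 [109  85  60]
 [111  88  63]
 [111  86  62]
 [110  86  61]
 [111  87  62]] [132 112  86]
```

View pics/top_z.png

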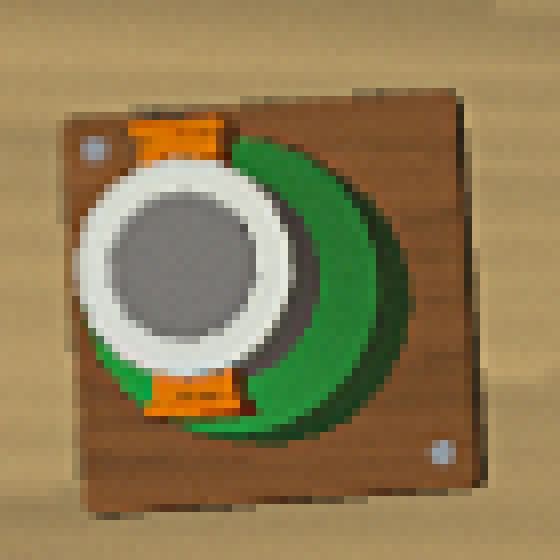

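View pics/scene_z.png

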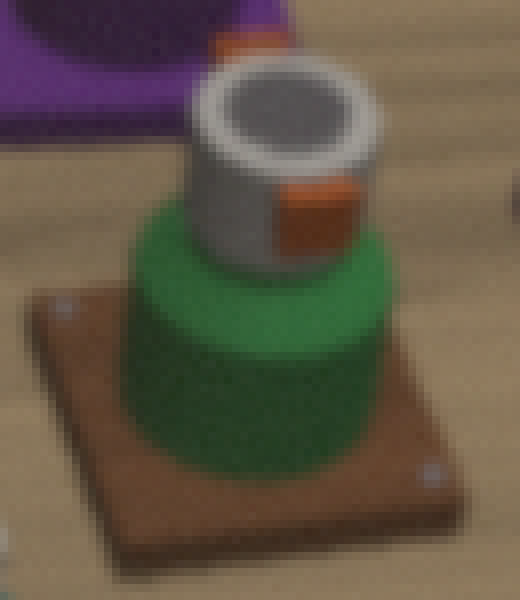

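Run:
```python
import pickle,cv2,numpy as np
from h import *
d=pickle.load(open("c0.pkl","rb"))
# trivet: saturation mask with local comparison
for n,(u,v) in dict(top=(488,216),scene=(173,298)).items():
    c=d[n]; im=cv2.GaussianBlur(c["color"],(5,5),0).astype(int)
    ref=im[v-8:v+8,u-8:u+8].reshape(-1,3).mean(0); bg=np.array(c["color"][v,u+50],int)
    m=(im.sum(2)<(ref.sum()+bg.sum())/2).astype(np.uint8)
    k,l,s,ce=cv2.connectedComponentsWithStats(m); i=l[v,u]; print(n,s[i],ce[i])
    co=max(cv2.findContours((l==i).astype(np.uint8),cv2.RETR_EXTERNAL,cv2.CHAIN_APPROX_NONE)[0],key=len)
    P=plane(c,co[:,0],0.008); (x,y),r=cv2.minEnclosingCircle(P[:,:2].astype(np.float32)); print(x,y,r, P.mean(0))
    # two tabs tops + cap
c=d["top"]; hsv=cv2.cvtColor(c["color"],cv2.COLOR_RGB2HSV)
m=cv2.inRange(hsv,(8,120,90),(20,255,255)); m[:, :190]=0; m[:,240:]=0; m[:200]=0; m[260:]=0
k,l,s,ce=cv2.connectedComponentsWithStats(m)
for i in range(1,k): print(s[i],ce[i],plane(c,ce[i],.122)[0], plane(c,[[s[i,0]-.5,s[i,1]-.5],[s[i,0]+s[i,2]-.5,s[i,1]+s[i,3]-.5]],.122))
```

```text
top [ 456  185   64   64 3081] [486.89224278 216.48588121]
0.5766017436981201 -0.27060168981552124 0.06661911308765411 [ 0.57656233 -0.27048888  0.008     ]
scene [ 141  276   63   48 2314] [172.16551426 299.28694901]
0.5831137299537659 -0.2718638479709625 0.06821521371603012 [ 0.58507961 -0.27125052  0.008     ]
[197 206  43  54 854] [217.41100703 234.88407494] [0.51638346 0.25269648 0.122     ] [[0.56834669 0.29257125 0.122     ]
 [0.4734315  0.21149158 0.122     ]]
```

The top view puts the cap centre at (0.529, 0.262), with the tabs along about 6° from world x. The scene view differs from that by about 6 mm in x. I'll triangulate and write a helper that gives the move numbers.

```bash
cat >> h.py <<'E'
from scipy.spatial.transform import Rotation as Ro
def goto(p,yaw,obs=None):
    from station import get_obs
    o=obs or get_obs(); R0=Ro.from_euler('xyz',o["eef_rot"])
    R1=Ro.from_euler('xyz',[np.pi,0,yaw])
    rv=(R0.inv()*R1).as_rotvec()/(np.pi/2); s=R0.inv().apply(np.array(p)-o["ee_pos"])/.5
    print("t",round(o["time_s"],2),"pos",o["ee_pos"].round(4),"rpy",o["eef_rot"].round(3),"F",o["force"].round(1),"w",round(o["grip_width"],4)); print("row",np.r_[rv,s].round(3))
def tri(ca,ua,cb,ub):
    oa,da=ray(ca,ua);ob,db=ray(cb,ub);A=np.c_[da[0],-db[0]];k=np.linalg.lstsq(A,ob-oa,rcond=None)[0]
    a=oa+k[0]*da[0];b=ob+k[1]*db[0];return (a+b)/2,np.linalg.norm(a-b)
E
python3 - <<'E'
import pickle
from h import *
d=pickle.load(open("c0.pkl","rb"))
t,s=d["top"],d["scene"]
print(ray(t,[[0,0]])[0],ray(s,[[0,0]])[0])
print(tri(t,[212.9,228],s,[420.9,228.9]))
print(tri(t,[487,216.3],s,[172.5,298.8]))
goto([.40,0,.25],1.2)
E
```

```text
[0.45787227 0.07454915 1.03924666] [ 1.41522492 -0.0113788   0.92735959]
(array([0.5288231 , 0.26220486, 0.11853235]), np.float64(0.0004145664417789543))
(array([ 5.77506423e-01, -2.72950557e-01, -3.91355749e-04]), np.float64(5.783509679018759e-05))
t 0.1 pos [ 0.2489 -0.4902  0.205 ] rpy [-3.141 -0.     0.47 ] F [ 0.3 -1.2 -0.4] w 0.0933
row [-0.001 -0.    -0.465  0.713 -0.737 -0.089]
```

Triangulation gives cap top (0.529, 0.262, 0.119) against an expected height of 0.122. The trivet comes out at (0.577, −0.272, about 0). Both match the top view, so I'll move.

{"op": "servo_tool", "data": {"moves": [[[0,0,-0.465,0.713,-0.737,-0.09,0],[0,0,-0.465,0.713,-0.737,-0.09,0],[0,0,-0.465,0.713,-0.737,-0.09,0],[0,0,-0.465,0.713,-0.737,-0.09,0],[0,0,-0.465,0.713,-0.737,-0.09,0],[0,0,-0.465,0.713,-0.737,-0.09,0],[0,0,-0.465,0.713,-0.737,-0.09,0],[0,0,-0.465,0.713,-0.737,-0.09,0],[0,0,-0.465,0.713,-0.737,-0.09,0],[0,0,-0.465,0.713,-0.737,-0.09,0],[0,0,-0.465,0.713,-0.737,-0.09,0],[0,0,-0.465,0.713,-0.737,-0.09,0]]], "squeeze": 25}}

```text
time_s: 1.1
ee_pos: [0.3955, -0.0123, 0.2493]
eef_rot: [-3.141, -0.001, 1.2]
force: [0.5, 0.3, 0.8]
grip_width: 0.0938
```

```bash
python3 -c "
from h import *
goto([.529,.262,.20],1.678)"
```

```text
t 1.1 pos [ 0.3955 -0.0123  0.2493] rpy [-3.141e+00 -1.000e-03  1.200e+00] F [0.5 0.3 0.8] w 0.0938
row [-0.    -0.001 -0.304  0.608  0.05   0.099]
```

{"op": "servo_tool", "data": {"moves": [[[0,0,-0.304,0.608,0.05,0.1,0],[0,0,-0.304,0.608,0.05,0.1,0],[0,0,-0.304,0.608,0.05,0.1,0],[0,0,-0.304,0.608,0.05,0.1,0],[0,0,-0.304,0.608,0.05,0.1,0],[0,0,-0.304,0.608,0.05,0.1,0],[0,0,-0.304,0.608,0.05,0.1,0],[0,0,-0.304,0.608,0.05,0.1,0],[0,0,-0.304,0.608,0.05,0.1,0],[0,0,-0.304,0.608,0.05,0.1,0],[0,0,-0.304,0.608,0.05,0.1,0],[0,0,-0.304,0.608,0.05,0.1,0]]]}}

```text
time_s: 2.1
ee_pos: [0.5288, 0.2611, 0.2001]
eef_rot: [3.141, -0.001, 1.677]
force: [1.6, 0.8, -0.2]
grip_width: 0.0941
```

Run:
```python
from h import *
from station import camera
goto([.529,.262,.135],1.678)
for n,(x,y,w,h) in dict(top=(130,160,160,120),scene=(340,130,160,150)).items():
    c=camera(n); im=c["color"][:,:,::-1][y:y+h,x:x+w]
    cv2.imwrite(f"pics/{n}1.png",cv2.resize(im,None,fx=4,fy=4))
```

```text
t 2.1 pos [0.5288 0.2611 0.2001] rpy [ 3.141e+00 -1.000e-03  1.677e+00] F [ 1.6  0.8 -0.2] w 0.0941
row [ 0.    -0.001 -0.001  0.002  0.     0.13 ]
```

View pics/scene1.png

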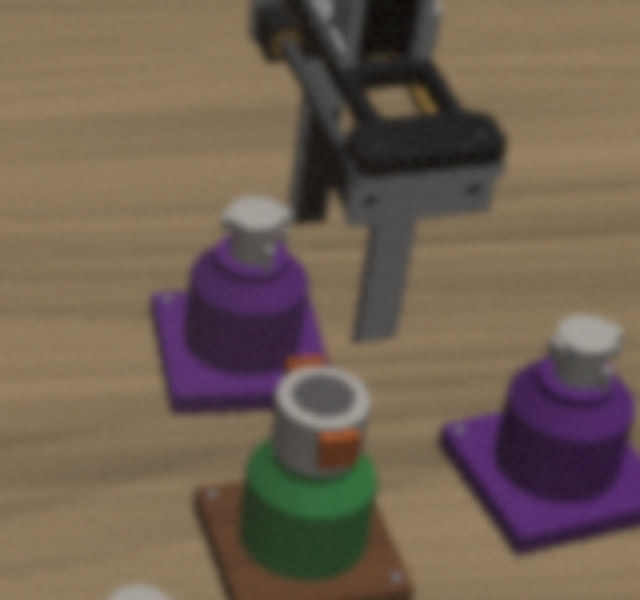

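View pics/top1.png

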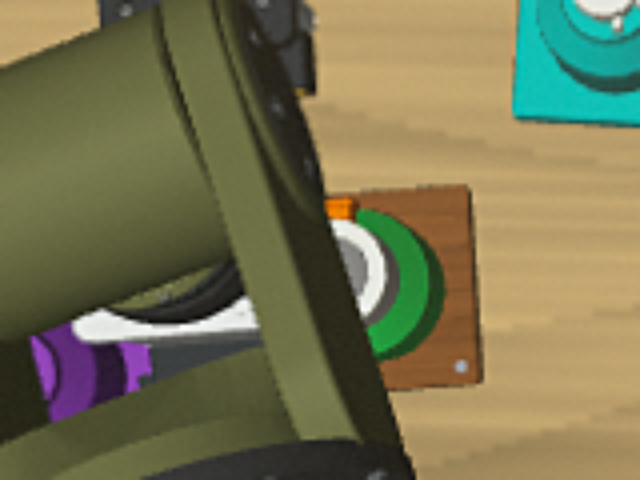

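The fingers are over the cap, one on each side along the tab line. In the scene view the near fingertip is at crop (375,340) and the cap at (322,420). I'll descend partway and check the alignment.

{"op": "servo_tool", "data": {"moves": [[[0,0,0,0.002,0,0.065,0],[0,0,0,0.002,0,0.13,0],[0,0,0,0.002,0,0.13,0],[0,0,0,0.002,0,0.13,0],[0,0,0,0.002,0,0.13,0],[0,0,0,0.002,0,0.13,0]]]}}

```text
time_s: 2.7
ee_pos: [0.5298, 0.2625, 0.1376]
eef_rot: [3.138, -0.002, 1.676]
force: [0.1, 1.1, -0.3]
grip_width: 0.0937
```

Run:
```python
from h import *
from station import camera
goto([.529,.262,.092],1.678)
c=camera("scene"); x,y,w,h=380,170,90,110
im=c["color"][:,:,::-1]
cv2.imwrite("pics/scene2.png",cv2.resize(im[y:y+h,x:x+w],None,fx=5,fy=5))
# expected tip pixels (finger inner faces at +-47 mm along tool y)
a=.107; u=np.array([np.cos(a),np.sin(a),0])
for s in(-1,1): print((proj(c,np.array([.529,.262,.135])+s*.047*u)[0]-[x,y])*5, (proj(c,np.array([.529,.262,.122])+s*.0335*u)[0]-[x,y])*5)
```

```text
t 2.7 pos [0.5298 0.2625 0.1376] rpy [ 3.138e+00 -2.000e-03  1.676e+00] F [ 0.1  1.1 -0.3] w 0.0937
row [ 0.002 -0.001 -0.001 -0.001 -0.002  0.091]
[174.59133735 195.02962681] [180.75335774 237.96857104]
[243.41160091 340.22507813] [229.28784449 341.58738905]
```

View pics/scene2.png

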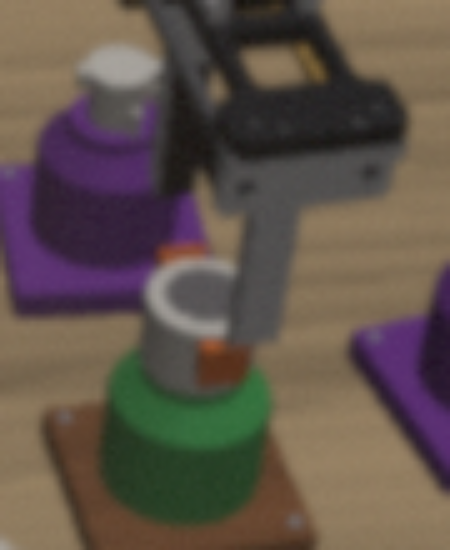

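The far fingertip matches its projection within about 1 px. The near one also fits, assuming thin tips. I'll descend to tab height and then close lightly to check the centring.

{"op": "servo_tool", "data": {"moves": [[[0.002,0,0,-0.001,-0.002,0.045,0],[0.002,0,0,-0.001,-0.002,0.091,0],[0.002,0,0,-0.001,-0.002,0.091,0],[0.002,0,0,-0.001,-0.002,0.091,0],[0.002,0,0,-0.001,-0.002,0.091,0],[0.002,0,0,-0.001,-0.002,0.091,0]]]}}

```text
time_s: 3.25
ee_pos: [0.5296, 0.2623, 0.0937]
eef_rot: [3.139, -0.003, 1.676]
force: [0.5, 0.0, -0.3]
grip_width: 0.0939
```

{"op": "servo_tool", "data": {"moves": [[[0,0,0,0,0,0,1],[0,0,0,0,0,0,1],[0,0,0,0,0,0,1],[0,0,0,0,0,0,1],[0,0,0,0,0,0,1],[0,0,0,0,0,0,1]]], "squeeze": 3}}

```text
time_s: 3.75
ee_pos: [0.5297, 0.2623, 0.0938]
eef_rot: [3.138, -0.003, 1.676]
force: [-0.2, -0.9, 2.4]
grip_width: 0.067
```

```bash
python3 -c "
from h import *
goto([.529,.262,.092],1.678)"
```

```text
t 3.75 pos [0.5297 0.2623 0.0938] rpy [ 3.138e+00 -3.000e-03  1.676e+00] F [-0.2 -0.9  2.4] w 0.067
row [ 0.002 -0.002 -0.001 -0.001 -0.001  0.004]
```

The opening is 67.0 mm with no side force, so the tabs are between the pads and centred. I'll squeeze to 26 N.

{"op": "servo_tool", "data": {"moves": [[[0,0,0,0,0,0,1],[0,0,0,0,0,0,1],[0,0,0,0,0,0,1],[0,0,0,0,0,0,1],[0,0,0,0,0,0,1],[0,0,0,0,0,0,1]]], "squeeze": 26}}

```text
time_s: 4.25
ee_pos: [0.5297, 0.2624, 0.0941]
eef_rot: [3.138, -0.003, 1.676]
force: [-1.6, -0.8, 4.8]
grip_width: 0.0531
```

The opening is now 53.1 mm, so both tabs are fully in. Turning anticlockwise to about 47°.

{"op": "servo_tool", "data": {"moves": [[[0,0,-0.04,0,0,0,1],[0,0,-0.08,0,0,0,1],[0,0,-0.12,0,0,0,1],[0,0,-0.17,0,0,0,1],[0,0,-0.22,0,0,0,1],[0,0,-0.27,0,0,0,1],[0,0,-0.32,0,0,0,1],[0,0,-0.37,0,0,0,1],[0,0,-0.42,0,0,0,1],[0,0,-0.47,0,0,0,1],[0,0,-0.52,0,0,0,1],[0,0,-0.52,0,0,0,1]]]}}

```text
time_s: 5.25
ee_pos: [0.5298, 0.2625, 0.0941]
eef_rot: [3.137, 0.001, 2.497]
force: [0.5, 0.5, 3.0]
grip_width: 0.0534
```

Run:
```python
from h import *
from station import camera,get_obs
goto([.529,.262,.092],1.678); print(get_obs()["moment"])
c=camera("scene"); x,y,w,h=380,170,90,110
im=c["color"][:,:,::-1]
cv2.imwrite("pics/scene3.png",cv2.resize(im[y:y+h,x:x+w],None,fx=5,fy=5))
```

```text
t 5.25 pos [0.5298 0.2625 0.0941] rpy [3.137e+00 1.000e-03 2.497e+00] F [0.5 0.5 3. ] w 0.0534
row [ 0.003 -0.001  0.521  0.001 -0.002  0.004]
[ 0.02094726 -0.06324122  0.03080189]
```

View pics/scene3.png

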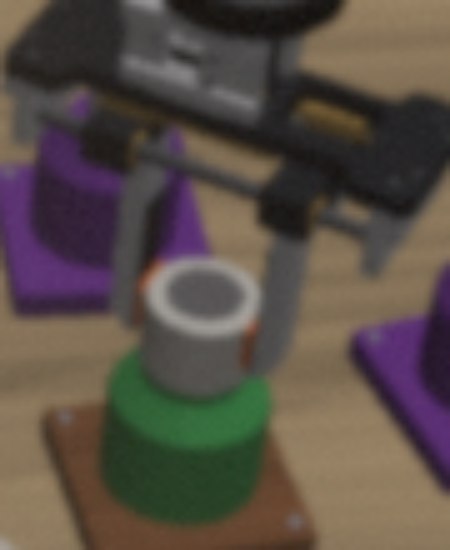

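The tabs turned with the fingers, about 47°, and the grip is still at 53.4 mm. Lifting straight up.

{"op": "servo_tool", "data": {"moves": [[[0,0,0,0,0,-0.01,1],[0,0,0,0,0,-0.025,1],[0,0,0,0,0,-0.04,1],[0,0,0,0,0,-0.06,1],[0,0,0,0,0,-0.08,1],[0,0,0,0,0,-0.1,1],[0,0,0,0,0,-0.12,1],[0,0,0,0,0,-0.15,1],[0,0,0,0,0,-0.18,1],[0,0,0,0,0,-0.22,1],[0,0,0,0,0,-0.24,1],[0,0,0,0,0,-0.24,1]]]}}

```text
time_s: 6.3
ee_pos: [0.5301, 0.2624, 0.2169]
eef_rot: [3.133, 0.003, 2.492]
force: [0.6, 0.8, -1.1]
grip_width: 0.0533
```

Run:
```python
from h import *
from station import camera,get_obs
goto([.577,-.272,.20],1.0)
c=camera("scene")
cv2.imwrite("pics/scene4.png",c["color"][:,:,::-1])
```

```text
t 6.3 pos [0.5301 0.2624 0.2169] rpy [3.133e+00 3.000e-03 2.492e+00] F [ 0.6  0.8 -1.1] w 0.0533
row [ 0.006 -0.003  0.95  -0.721 -0.795  0.029]
```

View pics/scene4.png

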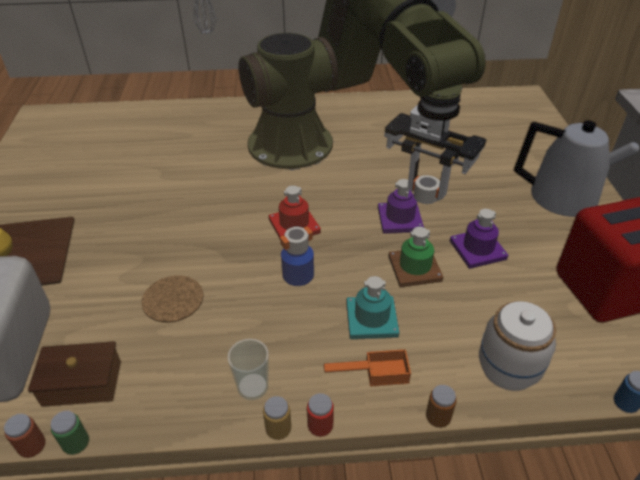

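The cap came off, the bare neck shows at (419,238), and the gripper holds the cap level. Carrying it to the trivet in two calls.

{"op": "servo_tool", "data": {"moves": [[[0,0,0.02,-0.015,-0.017,0,1],[0,0,0.05,-0.04,-0.044,0,1],[0,0,0.09,-0.07,-0.077,0,1],[0,0,0.13,-0.1,-0.11,0,1],[0,0,0.17,-0.13,-0.143,0,1],[0,0,0.22,-0.165,-0.182,0,1],[0,0,0.26,-0.2,-0.22,0,1],[0,0,0.31,-0.235,-0.26,0,1],[0,0,0.36,-0.27,-0.298,0,1],[0,0,0.4,-0.305,-0.336,0,1],[0,0,0.45,-0.34,-0.375,0,1],[0,0,0.5,-0.375,-0.414,0,1]]]}}

```text
time_s: 7.35
ee_pos: [0.5531, -0.018, 0.2129]
eef_rot: [3.138, -0.004, 1.701]
force: [0.5, 0.5, 0.2]
grip_width: 0.053
```

Run:
```python
from h import *
goto([.577,-.272,.20],1.0)
```

```text
t 7.35 pos [ 0.5531 -0.018   0.2129] rpy [ 3.138 -0.004  1.701] F [0.5 0.5 0.2] w 0.053
row [ 0.002 -0.003  0.446 -0.51  -0.019  0.024]
```

{"op": "servo_tool", "data": {"moves": [[[0,0,0.04,-0.05,-0.002,0,1],[0,0,0.08,-0.1,-0.004,0,1],[0,0,0.13,-0.15,-0.006,0,1],[0,0,0.18,-0.2,-0.008,0.003,1],[0,0,0.23,-0.25,-0.01,0.006,1],[0,0,0.28,-0.3,-0.012,0.009,1],[0,0,0.33,-0.35,-0.014,0.012,1],[0,0,0.37,-0.4,-0.016,0.015,1],[0,0,0.41,-0.45,-0.018,0.018,1],[0.002,-0.003,0.44,-0.49,-0.019,0.022,1],[0.002,-0.003,0.446,-0.51,-0.019,0.024,1],[0.002,-0.003,0.446,-0.51,-0.019,0.024,1]]]}}

```text
time_s: 8.35
ee_pos: [0.5759, -0.2738, 0.1982]
eef_rot: [-3.139, 0.0, 0.998]
force: [-0.2, 0.5, -2.1]
grip_width: 0.053
```

Run:
```python
from h import *
from station import camera
goto([.577,-.272,.05],1.0)
c=camera("scene")
cv2.imwrite("pics/scene5.png",cv2.resize(c["color"][180:340,80:280,::-1],None,fx=3,fy=3))
```

```text
t 8.35 pos [ 0.5759 -0.2738  0.1982] rpy [-3.139  0.     0.998] F [-0.2  0.5 -2.1] w 0.053
row [-0.002  0.    -0.001  0.004  0.001  0.296]
```

View pics/scene5.png

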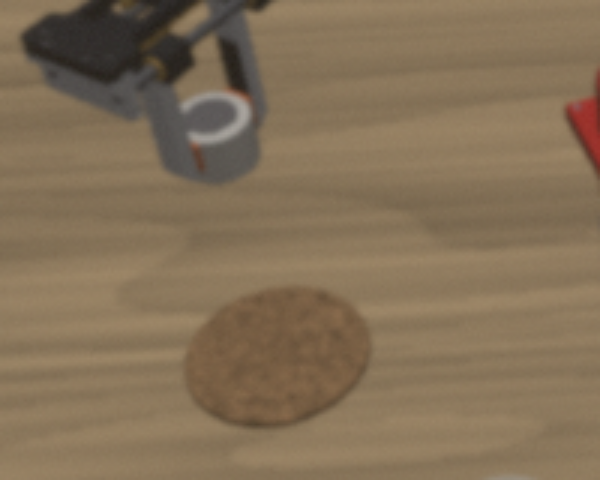

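{"op": "servo_tool", "data": {"moves": [[[-0.002,0,0,0.004,0.001,0.03,1],[-0.002,0,0,0.004,0.001,0.06,1],[-0.002,0,0,0.004,0.001,0.1,1],[-0.002,0,0,0.004,0.001,0.14,1],[-0.002,0,0,0.004,0.001,0.18,1],[-0.002,0,0,0.004,0.001,0.22,1],[-0.002,0,0,0.004,0.001,0.25,1],[-0.002,0,0,0.004,0.001,0.28,1],[-0.002,0,0,0.004,0.001,0.3,1],[-0.002,0,0,0.004,0.001,0.316,1],[-0.002,0,0,0.004,0.001,0.316,1],[-0.002,0,0,0.004,0.001,0.316,1]]]}}

```text
time_s: 9.4
ee_pos: [0.5774, -0.2705, 0.041]
eef_rot: [3.141, 0.0, 1.001]
force: [1.2, -0.3, 0.1]
grip_width: 0.0531
```

Run:
```python
from h import *
from station import camera
goto([.577,-.272,.016],1.0)
c=camera("scene")
print((proj(c,[[.577,-.272,.068],[.577,-.272,.008]])-[80,180])*3)
cv2.imwrite("pics/scene6.png",cv2.resize(c["color"][180:340,80:280,::-1],None,fx=3,fy=3))
c=camera("top")
cv2.imwrite("pics/top6.png",c["color"][:,:,::-1])
```

```text
t 9.4 pos [ 0.5774 -0.2705  0.041 ] rpy [3.141 0.    1.001] F [ 1.2 -0.3  0.1] w 0.0531
row [ 0.     0.     0.    -0.003  0.001  0.05 ]
[[260.86233779 289.77152216]
 [276.7473085  347.95028825]]
```

View pics/scene6.png

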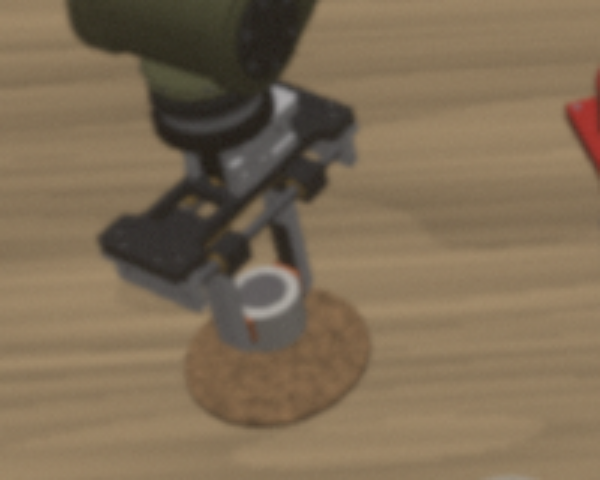

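View pics/top6.png

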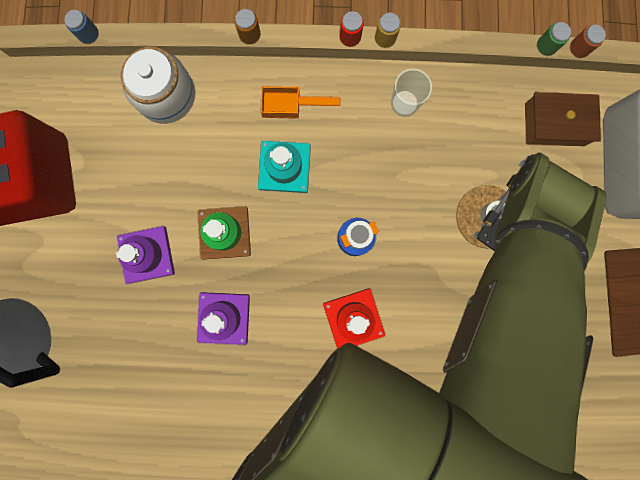

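The cap is over the trivet, at crop (267,292) against a predicted (261,290). The blue tub hasn't moved in the top view. Lowering gently.

{"op": "servo_tool", "data": {"moves": [[[0,0,0,-0.001,0.001,0.01,1],[0,0,0,-0.001,0.001,0.018,1],[0,0,0,-0.001,0.001,0.026,1],[0,0,0,-0.001,0.001,0.032,1],[0,0,0,-0.001,0.001,0.036,1],[0,0,0,-0.001,0.001,0.039,1],[0,0,0,-0.001,0.001,0.042,1],[0,0,0,-0.001,0.001,0.044,1],[0,0,0,-0.001,0.001,0.046,1],[0,0,0,-0.001,0.001,0.046,1],[0,0,0,-0.001,0.001,0.046,1]]]}}

```text
time_s: 10.42
ee_pos: [0.5779, -0.2716, 0.0187]
eef_rot: [3.14, -0.0, 1.0]
force: [0.2, 0.8, -0.3]
grip_width: 0.0533
```

{"op": "servo_tool", "data": {"moves": [[[0,0,0,0,0,0.001,1],[0,0,0,0,0,0.002,1],[0,0,0,0,0,0.003,1],[0,0,0,0,0,0.004,1],[0,0,0,0,0,0.004,1],[0,0,0,0,0,0.004,1]]]}}

```text
time_s: 10.92
ee_pos: [0.578, -0.2716, 0.0167]
eef_rot: [3.14, -0.0, 1.0]
force: [-0.7, -0.1, -0.6]
grip_width: 0.0532
```

{"op": "servo_tool", "data": {"moves": [[[0,0,0,0,0,0.001,1],[0,0,0,0,0,0.002,1],[0,0,0,0,0,0.003,1],[0,0,0,0,0,0.004,1],[0,0,0,0,0,0.004,1],[0,0,0,0,0,0.004,1]]]}}

```text
time_s: 11.42
ee_pos: [0.5781, -0.2717, 0.016]
eef_rot: [3.139, -0.0, 1.0]
force: [-5.6, 2.2, 11.8]
grip_width: 0.0533
```

The cap touched down at z=0.016, where I expected it, with 12 N. I'll ease up and open.

{"op": "servo_tool", "data": {"moves": [[[0,0,0,0,0,-0.001,1],[0,0,0,0,0,-0.001,1],[0,0,0,0,0,-0.001,0.5],[0,0,0,0,0,-0.001,0],[0,0,0,0,0,-0.001,0],[0,0,0,0,0,-0.001,0],[0,0,0,0,0,-0.001,0],[0,0,0,0,0,-0.001,0],[0,0,0,0,0,-0.001,0],[0,0,0,0,0,-0.001,0]]]}}

```text
time_s: 12.25
ee_pos: [0.5781, -0.2717, 0.0165]
eef_rot: [3.139, -0.0, 1.0]
force: [0.1, 0.2, -0.4]
grip_width: 0.0932
```

Run:
```python
from h import *
from station import camera
goto([.577,-.272,.2],1.0)
c=camera("scene")
cv2.imwrite("pics/scene7.png",cv2.resize(c["color"][180:340,80:280,::-1],None,fx=3,fy=3))
```

```text
t 12.25 pos [ 0.5781 -0.2717  0.0165] rpy [ 3.139 -0.     1.   ] F [ 0.1  0.2 -0.4] w 0.0932
row [ 0.002 -0.     0.    -0.002 -0.001 -0.367]
```

View pics/scene7.png

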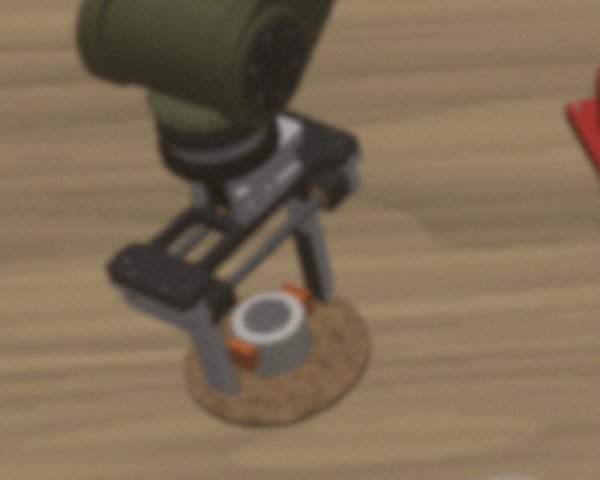

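The cap stands upright on the cork at crop (270,330), its tabs have sprung out, and both fingers are clear of it. Retreating straight up.

{"op": "servo_tool", "data": {"moves": [[[0,0,0,0,0,-0.02,0],[0,0,0,0,0,-0.05,0],[0,0,0,0,0,-0.1,0],[0,0,0,0,0,-0.15,0],[0,0,0,0,0,-0.2,0],[0,0,0,0,0,-0.25,0],[0,0,0,0,0,-0.3,0],[0,0,0,0,0,-0.35,0],[0,0,0,0,0,-0.37,0],[0,0,0,0,0,-0.37,0],[0,0,0,0,0,-0.37,0],[0,0,0,0,0,-0.37,0]]]}}

```text
time_s: 13.3
ee_pos: [0.5772, -0.2712, 0.1997]
eef_rot: [-3.142, 0.0, 1.0]
force: [0.7, -0.5, 0.2]
grip_width: 0.0941
```

Run:
```python
from h import *
from station import camera
goto([.35,-.35,.25],1.0)
c=camera("scene")
cv2.imwrite("pics/scene8.png",c["color"][:,:,::-1])
cv2.imwrite("pics/scene8z.png",cv2.resize(c["color"][180:340,80:280,::-1],None,fx=3,fy=3))
```

```text
t 13.3 pos [ 0.5772 -0.2712  0.1997] rpy [-3.142  0.     1.   ] F [ 0.7 -0.5  0.2] w 0.0941
row [-0.     0.     0.    -0.378 -0.297 -0.101]
```

View pics/scene8z.png

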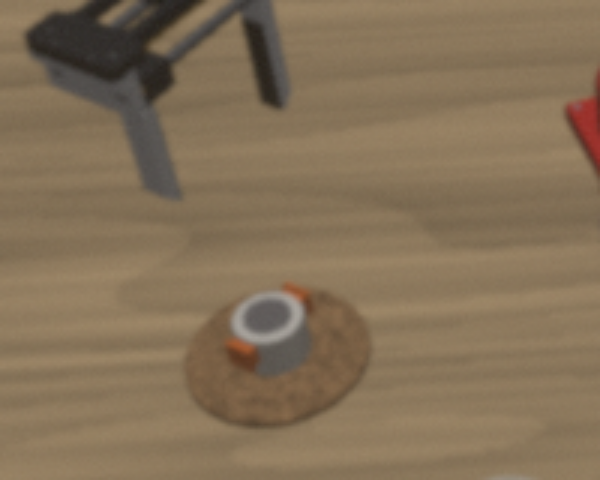

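The cap is standing free. I'll move the arm out of the top camera's view and measure once more.

{"op": "servo_tool", "data": {"moves": [[[0,0,0,-0.05,-0.04,-0.02,0],[0,0,0,-0.1,-0.08,-0.04,0],[0,0,0,-0.15,-0.12,-0.06,0],[0,0,0,-0.2,-0.16,-0.08,0],[0,0,0,-0.25,-0.2,-0.1,0],[0,0,0,-0.3,-0.24,-0.1,0],[0,0,0,-0.34,-0.27,-0.1,0],[0,0,0,-0.37,-0.29,-0.1,0],[0,0,0,-0.378,-0.297,-0.1,0],[0,0,0,-0.378,-0.297,-0.1,0],[0,0,0,-0.378,-0.297,-0.1,0]]]}}

```text
time_s: 14.27
ee_pos: [0.3505, -0.3498, 0.2491]
eef_rot: [-3.14, -0.0, 1.0]
force: [-1.3, 0.2, 1.6]
grip_width: 0.0942
```

Run:
```python
from h import *
from station import camera
goto([.35,-.35,.25],1.0)
c=camera("top")
cv2.imwrite("pics/top9.png",c["color"][:,:,::-1])
hsv=cv2.cvtColor(c["color"],cv2.COLOR_RGB2HSV)
m=cv2.inRange(hsv,(0,0,90),(180,60,255)); k,l,s,ce=cv2.connectedComponentsWithStats(m)
for i in range(1,k):
    if 200<s[i,4]<1000 and 340<ce[i][0]<530 and 180<ce[i][1]<260: print(s[i],plane(c,ce[i],.044)[0],plane(c,ce[i],.122)[0])
```

```text
t 14.27 pos [ 0.3505 -0.3498  0.2491] rpy [-3.14 -0.    1.  ] F [-1.3  0.2  1.6] w 0.0942
row [-0.001 -0.    -0.    -0.001 -0.001 -0.002]
[477 202  30  26 534] [ 0.57615142 -0.26871941  0.044     ] [ 0.56688158 -0.24181658  0.122     ]
[346 221  28  28 579] [ 0.53062953 -0.00766761  0.044     ] [ 0.52492736 -0.00122407  0.122     ]
```

View pics/top9.png

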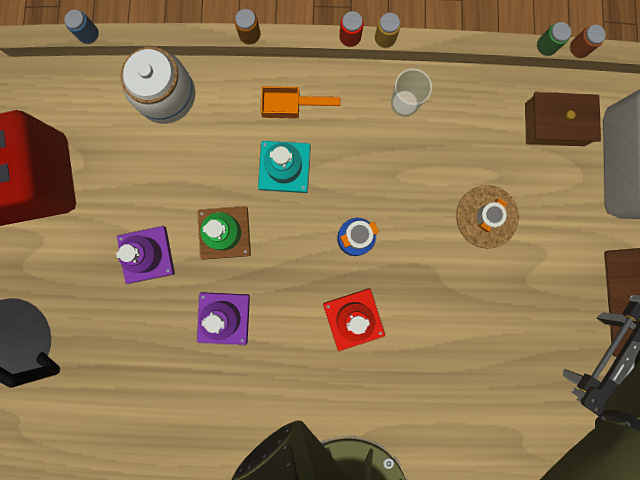

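The cap is at (0.576, −0.269), about 2 mm from the trivet centre. The blue tub's pixel position is unchanged.

```bash
python3 -c "
from station import hand_in
print(hand_in())"
```

```text
the job is handed in; nothing more can be done
None
```

I opened the green tub and set its cap upright in the middle of the cork trivet, then let go and handed the job in at about 14.3 s of the 54 s. `hand_in` gives no verdict.

- **Opening:** I squeezed the tabs at 26 N, which took the opening from 67.0 to 53 mm. I then turned the cap about 47° anticlockwise on its neck and lifted it straight off.
- **Placing:** The cap touched the cork at the expected height with about 12 N. I eased up before opening the fingers.
- **Last checks:** The top view puts the cap at (0.576, −0.269), about 2–4 mm from my trivet estimates. It stands upright with its tabs sprung out, and the gripper is well clear. The blue tub shows at the same pixels as at the start.
- **Disagreement:** Placed on known heights, the scene camera's points came out about 6 mm further in x than the top camera's. I used the top view and the two-view triangulation, which agreed within 1–2 mm. The light test close at 3 N showed no side force, which confirmed the centring.

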